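# Load the test kiln and bolt it shut

### The job

Load the small kiln for firing: slide the red safety catch clear, swing the lid wide open, and stand the terracotta vase upright inside, setting it down gently rather than dropping it. Then shut the lid fully and slide the catch fully home over it again. Leave the two mugs, the bowl and the spatula where they are.

Things in the scene. Friction and masses are not known exactly. Their poses are not given: they have to be found in the camera images.
- kiln: Small square top-loading kiln in steel with buff brick walls, fixed to the table. Body 220 x 220 mm, 135 mm high to the rim; walls 35 mm thick, so the chamber is 150 x 150 mm, its floor 30 mm above the table (105 mm deep). Origin: centre of the underside. z up; the lid hinges along its +x side, and the catch runs on its -x side. A grey control box (50 mm deep, 110 mm high) is on the -y side.
- kiln_floor (a point): Centre of the chamber floor (30 mm above the table); axes as the kiln's.
- lid_hinge (a point): Middle of the lid's hinge axis, which runs along the kiln's y, at the kiln's (+110, 0, 135) mm.
- lid_grip (a point): Middle of the lid's handle: a round dark wood bar 12 mm thick and 120 mm long, parallel to the hinge (kiln y), on two 10 mm posts 104 mm apart. Its axis is 45 mm above the lid's top face (205 mm above the table when shut) and, when shut, 195 mm from the hinge towards -x (10 mm in from the lid's free edge) and 70 mm above it. Axes turn with the lid. The bar can turn between the fingers as the lid swings.
- kiln_lid (a joint): Lid angle in rad: 0 shut, grows as it swings up and over towards the kiln's +x, stop 1.85. Steel slab, 205 mm from hinge to free edge, 220 mm along y, 25 mm thick, 0.4 kg. Stiff hinge (0.55 N m): stays at any angle; push it down to shut. A keeper tab on the free edge (y -105 to -70 mm, sticking out 60 mm) lies under the catch bolt, which stops the lid rising.
- catch_grip (a point): Middle of the upper part of the catch's upright red grip: 14 mm thick along the kiln's x, 30 mm long along y, from 158 to 206 mm above the table; this point is 187 mm above the table. It stands at the kiln's x = -150 mm, and y = -40 mm when home.
- catch (a joint): Position in m of the sliding catch (red bolt 100 mm long, on a grey track on the kiln's -x side): 0 is home, bolt over the lid's tab; it slides towards the kiln's +y up to 0.065, and the tab is clear from 0.05 on. Sliding friction about 2 N; stays where left. The lid has to be shut before the catch goes home.
- ware_board: Wooden board 360 x 140 x 18 mm, fixed, carrying the vase and the two mugs in a row along its x, 105 mm apart, in any order. Origin: centre of the underside; x along the board.
- vase: Loose terracotta-coloured vase, 95 mm tall, about 0.3 kg: foot 50 mm, belly 72 mm diameter at 22 to 36 mm height, and a straight neck of 46 mm diameter from 56 mm height up to the flat top. Origin: centre of the underside, z along its axis.
- mug_a: Bystander: clay-grey mug, 68 mm diameter, 70 mm high, handle to its +y. Origin: centre of the underside.
- mug_b: Bystander: dark mug, 68 mm diameter, 70 mm high, handle to its +y. Origin: centre of the underside.
- bowl: Bystander: clay bowl, 130 mm diameter, 55 mm high. Origin: centre of the underside.
- rib_tool: Bystander: wooden-handled spatula lying flat.
Not all that is in view belongs to the job. What is shaped like the vase but turquoise is not meant.

How it is judged:
On the way, in this order (a step that is already met when the one before it is completed fails the run):
1. the catch is slid clear while the lid is still shut (value of joint catch above 0.05 m and value of joint kiln_lid below 0.05 rad), for 0.1 s.
2. the lid is swung wide open (value of joint kiln_lid above 1.2 rad), for 0.2 s.
3. the vase stands upright on the chamber floor, let go, the lid still open (horizontal distance between vase and kiln_floor below 0.06 m and z of vase in the frame of kiln_floor below 0.006 m and angle between vase's own z axis and vertical below 0.1 rad and contact force between the fingers and vase below 0.1 N and value of joint kiln_lid above 0.9 rad), for 0.2 s.
4. the lid is shut fully with the catch still clear (value of joint kiln_lid below 0.03 rad and value of joint catch above 0.045 m), for 0.1 s.
At the end, for the whole second after the job is handed in: The vase stands upright (within 0.1 rad) and at rest on the chamber floor (its origin within 60 mm of the floor centre, level and within 6 mm in height), the lid is shut (within 0.03 rad) and the catch is home (within 12 mm) (value of joint catch below 0.012 m and value of joint kiln_lid below 0.03 rad and horizontal distance between vase and kiln_floor below 0.06 m and z of vase in the frame of kiln_floor below 0.006 m and angle between vase's own z axis and vertical below 0.1 rad and linear speed of vase below 0.02 m/s); the robot touches nothing.
It fails at once if the vase is dropped (moves faster than 0.5 m/s with no finger on it, a fall of more than about 1 cm) (contact force between the fingers and vase below 0.1 N and linear speed of vase above 0.5 m/s).
It fails at once if a bystander is moved more than 30 mm (distance of any of mug_a, mug_b, bowl, rib_tool from where it was at the start of the episode above 0.03 m).
It also fails if it takes over 72 s, if anything falls off the work surface, if the arm or the gripper's body presses on something with over 40 N, if the wrist force passes 120 N, or if a joint passes its speed limit or range.

### The arm

A 6-joint arm with a two-finger parallel gripper is mounted at the origin on the work surface. World frame = base frame: x ahead of the robot, y to its left, z up, the work surface at z = 0. Lengths are in m, angles in rad, forces in N, time in s.
With the tool pointing down it reaches from about 0.425 to 0.95 m from the base axis. Payload 14.7 kg.
Tool frame: the origin (TCP) lies on the mounting face of the last link; the fingertips stand 173 mm ahead of it and the grasp point (between the pads) lies robot.pinch_z ahead of it (robot.pinch_z is the distance from the TCP to the grasp point, in m); z points along the fingers, y is the line along which they close (so a half turn about z gives the same grasp; the last joint's range is limited). The gripper opens to 85 mm and grips with 20 to 120 N. Pads are 22 mm wide; open, the fingers measure 114 mm over their backs; the gripper's body (76 mm by 85 mm) begins 54 mm behind the grasp point. The pads swing forward as they close: fully open they stand 13 mm farther back than shut.
Start: joints at [1.109, 0.48, 1.596, -0, 1.065, -0.047], TCP at [0.262, 0.595, 0.405] pointing down, gripper open.
Joint ranges: [-2.75, 2.75], [-0.82, 2.05], [0.23, 2.67], [-1.56, 4.7], [0.09, 2.69], [-2.92, 2.92]. Speed limits (rad/s): [1.89, 1.89, 2.39, 3.01, 3.01, 3.01].

### API

Orientations are given as a unit quaternion [w, x, y, z].
In Python, from plant import robot, vision gives the robot as it stands. The module is installed in compiled form; this text tells all that it offers.
- The arm moves only by the tool apply_moves, never from a script. Its argument "deltas" is a list that holds one entry, the list of rows, each a list of 6 numbers: the shift along the tool's x, y, z scaled (see below), then the turn, a rotation vector about the tool's x, y, z scaled (see below). A call has 1 to 8 rows; each row is the pose to reach, as a shift and turn from the pose commanded when the call began, along the tool's axes at that moment; what a row does not reach only later rows make up. The controller multiplies each number of a shift by 250 mm and each number of a turn by 90 degrees. A row lasts 1/8 s, in which the tool goes at most 62.5 mm and 10.7 degrees, less where a joint would pass 70% of its speed; a pose out of reach is approached as far as the arm can. A call with a number of a shift or a turn outside -1 to 1 is refused whole. A call with a gripper value outside its range is refused whole. "grip" is the closure, from 0 (fully open) to 1 (shut), set as the call begins (left out, the last holds). The fingers move at their own pace and stop on an object; the grip force is fixed at half the most. Time passes only in rows, so rows that repeat a pose let the fingers close. It gives the time, the measured TCP pose, the force, the opening and the grip force at its end, in the units of the state.
- robot.observe(): the state, without advancing time (a new reading comes with each control period).
- vision.snapshot(name): name is "scene" or "top" or "wrist"; returns the picture (480x640x3 uint8, red, green, blue); there is no depth.
- vision.camera_model(name): a dict with "vertical_fov" (degrees; the focal length in pixels is half the picture's height over the tangent of half this angle, whatever the lens; pixels are square), "cx", "cy" (the principal point, pixels), "rvec" (rotation vector, rad) and "tvec" (3), from world to camera coordinates, as OpenCV has them. Camera axes: x right, y down, z forward; pixel columns grow to the right and rows downward; lengths in m; the calibration is good to about 2 mm. A picture is of the moment at which its call begins: read the wrist's pose just before it. camera_model takes no time and is no camera call; for the wrist camera it gives the pose at the moment of the call.
- robot.close_job(): hands the job in; it is judged then, once.
The state is a dict: "t": time; "qpos": joint angles; "dq": joint speeds; "joint_efforts": joint torques, N m; "ee_pos": TCP position; "tcp_rot": TCP orientation; "ft_force": force on the tool from outside, world axes, zero at the start; "moment": the same for the moment, N m; "gripper_width": opening from 0.0 (shut) to 1.0 (fully open); "grasp_force": force on a finger pad.
Only numpy, scipy, OpenCV 4.12 (cv2) and the standard library are available. Lean on these libraries where they do the work, as an engineer would, in place of code of your own. Each camera call takes 0.05 s, during which the arm holds its last target. There are 200 camera calls.

## Working session

There is one attempt and no reset: what is moved stays moved. The work goes in short steps, Python scripts to look and compute and a tool call to move; the robot and the scene stay as the last step left them, time stands still between calls to the robot, and variables do not carry over. Pictures are saved under pics/ and viewed, at most 12 in all, crops included, and the job is handed in when it is done.

Besides the shell and the picture viewer there is one more tool, called after "Request:" as name([rows], argument=value, ...), one row to a line, values as JSON. apply_moves: Moves the arm, as the interface text tells. Its arguments: {"type":"object","properties":{"deltas":{"type":"array","items":{"type":"array","items":{"type":"array","items":{"type":"number","minimum":-1,"maximum":1}}}},"grip":{"type":"number"}},"required":["deltas"]}

```bash
mkdir -p pics; ls; python3 - <<'E'
from plant import robot, vision
import cv2
print(robot.observe(), robot.pinch_z)
for n in ("scene","top"):
    cv2.imwrite(f"pics/{n}0.png", vision.snapshot(n)[:,:,::-1]); print(n,vision.camera_model(n))
E
```

```text
pics
{'t': 0.0, 'qpos': array([ 1.10941159e+00,  4.80866700e-01,  1.59686117e+00,  1.32080188e-05,
        1.06511105e+00, -4.66382189e-02]), 'dq': array([ 6.44265965e-04, -9.44926279e-05, -2.17970040e-07, -3.50610857e-04,
       -1.27232204e-03,  5.30119269e-05]), 'joint_efforts': array([-2.71359400e-03, -9.50602341e+01, -4.30204439e+01, -1.14246261e-04,
        1.18580242e-02,  5.11648716e-05]), 'ee_pos': array([0.26183621, 0.5947146 , 0.40405437]), 'tcp_rot': array([-1.62177220e-04,  2.05893243e-01,  9.78574261e-01, -6.01689662e-04]), 'ft_force': array([-0.40561876,  0.85033529, -0.14164881]), 'moment': array([-0.02357879, -0.0627746 ,  0.01038466]), 'grasp_force': 0.0, 'gripper_width': 1.0026577158487167} 0.1547
scene {'vertical_fov': 52.990353426378704, 'cx': 317.2681491823505, 'cy': 231.7901125169589, 'rvec': array([ 1.88867444,  1.69474563, -0.6396562 ]), 'tvec': array([-0.05288163, -0.32890058,  1.42801633])}
top {'vertical_fov': 52.84768809156974, 'cx': 320.5422107008094, 'cy': 236.92169956011543, 'rvec': array([ 2.19063205, -2.18894719,  0.07269761]), 'tvec': array([0.0096073 , 0.58766939, 1.05105512])}
```

View pics/top0.png

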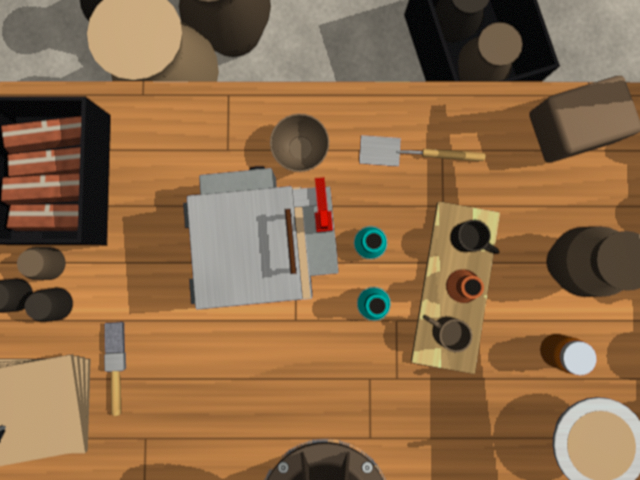

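View pics/scene0.png

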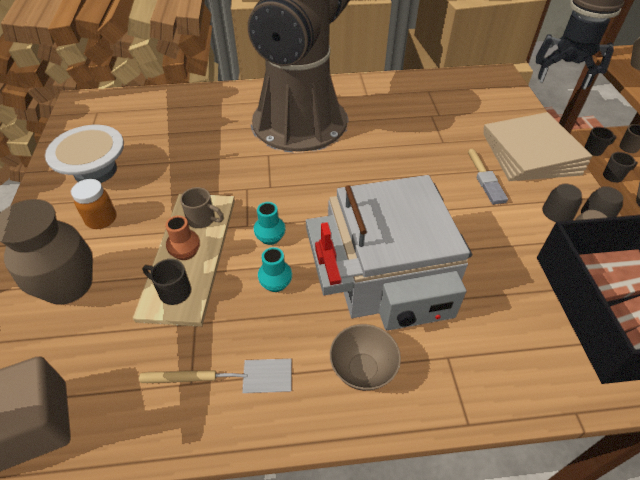

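The top view shows the kiln at about (250,248) with its catch on the right at (323,205) and its handle at (291,240). The board is at (455,288). There are three vase-shaped things: terracotta at (467,286), and turquoise at (371,241) and (374,303). The terracotta one, on the board between the two mugs, fits the description. I'll confirm it in an enlarged crop.

```bash
cat > h.py <<'E'
import numpy as np, cv2
from scipy.spatial.transform import Rotation as R
from plant import robot, vision
def cam(n):
    m=vision.camera_model(n); f=240/np.tan(np.radians(m["vertical_fov"]/2))
    return f,m["cx"],m["cy"],R.from_rotvec(m["rvec"]).as_matrix(),np.array(m["tvec"])
def ray(n,p,c=None):
    f,cx,cy,M,t=c or cam(n); d=M.T@np.array([(p[0]-cx)/f,(p[1]-cy)/f,1]); return -M.T@t,d/np.linalg.norm(d)
def onz(n,p,z,c=None):
    o,d=ray(n,p,c); return o+d*(z-o[2])/d[2]
def proj(n,P,c=None):
    f,cx,cy,M,t=c or cam(n); q=M@np.array(P)+t; return np.array([cx+f*q[0]/q[2],cy+f*q[1]/q[2]])
def blobs(img,lo,hi,amin=30,roi=None):
    hsv=cv2.cvtColor(img,cv2.COLOR_RGB2HSV); m=cv2.inRange(hsv,np.array(lo),np.array(hi))
    if roi: k=np.zeros_like(m);x0,y0,x1,y1=roi;k[y0:y1,x0:x1]=1;m=m*k
    cs,_=cv2.findContours(m,cv2.RETR_EXTERNAL,cv2.CHAIN_APPROX_NONE)
    return [c for c in sorted(cs,key=cv2.contourArea,reverse=True) if cv2.contourArea(c)>=amin]
E
python3 - <<'E'
from h import *
t=cv2.imread("pics/top0.png"); rgb=t[:,:,::-1].copy()
a=cv2.resize(t[160:320,180:350],None,fx=3.4,fy=3.4,interpolation=cv2.INTER_CUBIC)
b=cv2.resize(t[255:315,440:495],None,fx=4,fy=4,interpolation=cv2.INTER_CUBIC)
o=np.zeros((544,800,3),np.uint8);o[:a.shape[0],:a.shape[1]]=a;o[:240,578:798]=b
cv2.imwrite("pics/crop.png",o)
for n,lo,hi,roi in (("handle",(0,60,20),(20,255,130),(275,195,305,285)),("red",(0,200,90),(6,255,255),(300,160,345,250)),("vase",(3,130,60),(12,255,255),(440,260,495,315))):
    for c in blobs(rgb,lo,hi,15,roi)[:3]: print(n,cv2.contourArea(c),cv2.minAreaRect(c))
print(rgb[286,467],rgb[240,291],rgb[286,458])
for z,p in ((.205,(288.5,209)),(.205,(293.5,272)),(.206,(324.5,227)),(.113,(468,287))): print(p,onz("top",p,z))
E
```

```text
handle 258.5 ((290.3606262207031, 240.9672088623047), (64.46146392822266, 5.432145118713379), 84.80557250976562)
red 502.0 ((321.60888671875, 204.089111328125), (53.035484313964844, 14.925558090209961), 84.2894058227539)
vase 881.5 ((465.0, 286.0), (32.0, 36.0), 90.0)
[28 26 21] [88 49 21] [52 25 14]
(288.5, 209) [0.62700049 0.06930825 0.205     ]
(293.5, 272) [0.51165908 0.05963565 0.205     ]
(324.5, 227) [0.59381953 0.00322701 0.206     ]
(468, 287) [ 0.4810935  -0.28589796  0.113     ]
```

View pics/crop.png

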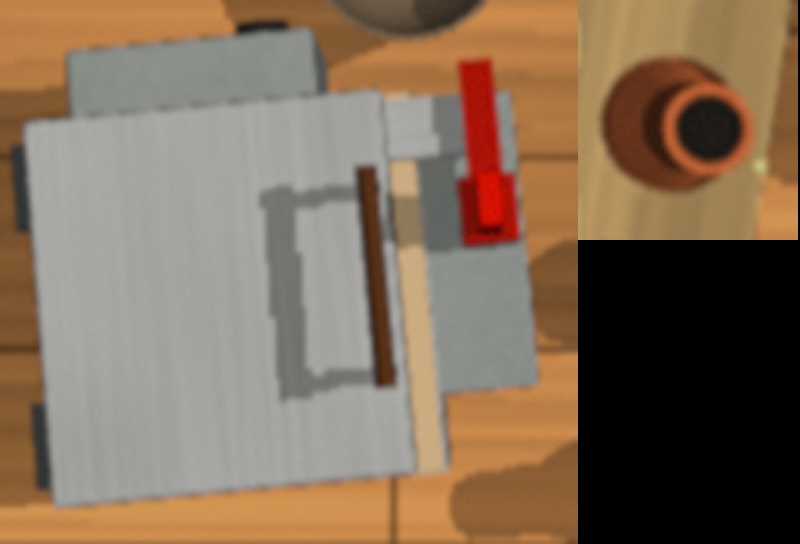

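The crop confirms the vase: a terracotta neck ring at top-image (472.5,287). It also shows the handle ends, lid corners and catch grip clearly.

```bash
python3 - <<'E'
from h import *
from scipy.optimize import least_squares
P=lambda x,y:(180+(x+.5)/3.4-.5,160+(y+.5)/3.4-.5)
obs=[((367,167),(-85,-60,207)),((386,385),(-85,60,207)),((24,124),(110,-110,160)),((380,90),(-95,-110,160)),((414,470),(-95,110,160)),((55,507),(110,110,160)),((490,201),(-150,-40,206))]
W=np.array([onz("top",P(*p),k[2]/1000)[:2] for p,k in obs]);K=np.array([k[:2] for _,k in obs])/1000
def f(v): c,s=np.cos(v[2]),np.sin(v[2]); return K@np.array([[c,s],[-s,c]])+v[:2]-W
r=least_squares(lambda v:f(v).ravel(),[.57,.15,1.5]);print(r.x,np.degrees(r.x[2]));print((f(r.x)*1000).round(1))
print("vase",onz("top",(472.2,287.0),.113))
s=cv2.imread("pics/scene0.png")[:,:,::-1].copy()
for c in blobs(s,(3,130,60),(12,255,255),50,(150,205,215,275)): print(cv2.boundingRect(c))
v=onz("top",(472.2,287.0),.113)
print("pred scene top",proj("scene",v),"foot",proj("scene",[v[0],v[1],.018]))
ax=np.array([np.cos(r.x[2]),np.sin(r.x[2])]);ay=np.array([-ax[1],ax[0]])
for n,k in (("catch",(-.15,-.04)),("hinge",(.11,0)),("grip",(-.085,0))):print(n,r.x[:2]+k[0]*ax+k[1]*ay)
print("ax",ax,"ay",ay)
a=cv2.resize(s[205:275,145:225],None,fx=5,fy=5,interpolation=cv2.INTER_CUBIC)
b=cv2.resize(s[175:305,300:380],None,fx=4,fy=4,interpolation=cv2.INTER_CUBIC)
o=np.zeros((560,760,3),np.uint8);o[:350,:400]=a;o[:520,420:740]=b
for p in (proj("scene",v),proj("scene",[v[0],v[1],.018])): cv2.circle(o,tuple(((p-[145,205])*5).astype(int)),2,(0,255,0),-1)
for k in ((-.15,-.04,.206),(-.085,.06,.205),(-.085,-.06,.205)):
  p=proj("scene",[*(r.x[:2]+k[0]*ax+k[1]*ay),k[2]]);q=((p-[300,175])*4+[420,0]).astype(int);cv2.circle(o,tuple(q),2,(0,255,0),-1)
cv2.imwrite("pics/crop2.png",o[:,:,::-1])
E
```

```text
[0.55963561 0.15010688 1.66332727] 95.30163276484167
[[ 0.   0.2]
 [-2.3 -0.2]
 [ 1.6  0.8]
 [ 0.9 -1.1]
 [-3.2 -1.4]
 [-1.4  1.8]
 [ 4.4 -0.1]]
vase [ 0.48109869 -0.29433699  0.113     ]
(166, 216, 33, 44)
pred scene top [176.49121564 223.15984206] foot [186.02261141 251.53380157]
catch [0.61332433 0.00444453]
hinge [0.54947172 0.25963631]
grip [0.56748952 0.0654705 ]
ax [-0.09239896  0.99572207] ay [-0.99572207 -0.09239896]
```

View pics/crop2.png

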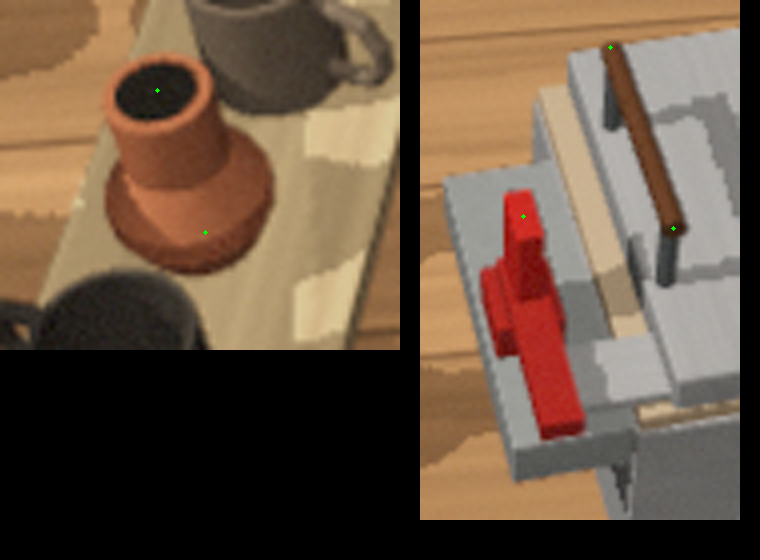

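The scene crop agrees with the fit: the predicted points (green) fall on the catch grip top at crop (523,216), the two handle ends at (610,47) and (673,228), and the vase's neck opening at (157,90). Next, a planning helper.

```bash
cat >> h.py <<'E'
KO=np.array([.5596,.1501]);YAW=np.radians(95.3)
AX=np.array([np.cos(YAW),np.sin(YAW)]);AY=np.array([-AX[1],AX[0]])
def kiln(x,y,z): return np.array([*(KO+x*AX+y*AY),z])
YT=np.array([*AX,0]);ZT=np.array([0,0,-1.]);RT=np.column_stack([np.cross(YT,ZT),YT,ZT])
def plan(*pts):
    "rows (scaled) from the measured pose to grasp-point targets, tool down, closing along kiln x"
    s=robot.observe();q=s["tcp_rot"];M=R.from_quat([q[1],q[2],q[3],q[0]]).as_matrix()
    print("t %.2f grasp"%s["t"],(s["ee_pos"]+M[:,2]*robot.pinch_z).round(4),"kilnxy",(np.array([AX,AY])@(s["ee_pos"][:2]-KO)).round(4),"F",s["ft_force"].round(1),"w %.2f gf %.1f"%(s["gripper_width"],s["grasp_force"]))
    rv=R.from_matrix(M.T@RT).as_rotvec()/(np.pi/2)
    for p in pts: print((M.T@(np.array(p)-RT[:,2]*robot.pinch_z-s["ee_pos"])/.25).round(3),rv.round(3))
E
python3 -c "
from h import *
plan(kiln(-.15,-.04,.26),kiln(.1,-.04,.28))"
```

```text
t 0.10 grasp [0.2618 0.5946 0.2494] kilnxy [0.4702 0.2554] F [-0.3 -0.5 -0.2] w 1.00 gf 0.0
[-2.238 -1.594 -0.041] [-0.001 -0.    -0.323]
[-1.752 -0.72  -0.122] [-0.001 -0.    -0.323]
```

Request:
apply_moves([
  [[-0.12,-0.08,-0.01,0,0,-0.04],[-0.24,-0.17,-0.02,0,0,-0.08],[-0.36,-0.26,-0.03,0,0,-0.12],[-0.48,-0.34,-0.04,0,0,-0.16],[-0.6,-0.43,-0.04,0,0,-0.2],[-0.72,-0.51,-0.04,0,0,-0.24],[-0.84,-0.6,-0.04,0,0,-0.28],[-0.96,-0.68,-0.04,0,0,-0.323]],
], grip=0.5)

```text
t: 1.1
ee_pos: [0.4134, 0.3414, 0.4145]
tcp_rot: [-0.0, -0.047, 0.999, -0.0]
ft_force: [0.1, 1.2, 0.3]
gripper_width: 0.499
grasp_force: 0.0
```

```bash
python3 -c "
from h import *
plan(kiln(-.15,-.04,.26))"
```

```text
t 1.10 grasp [0.4134 0.3413 0.2598] kilnxy [0.204  0.1279] F [0.1 1.2 0.3] w 0.50 gf 0.0
[-6.680e-01 -1.417e+00 -1.000e-03] [-0.    -0.     0.001]
```

Request:
apply_moves([
  [[-0.06,-0.12,0,0,0,0],[-0.12,-0.25,0,0,0,0],[-0.19,-0.38,0,0,0,0],[-0.25,-0.5,0,0,0,0],[-0.31,-0.63,0,0,0,0],[-0.37,-0.75,0,0,0,0],[-0.43,-0.87,0,0,0,0],[-0.49,-0.98,0,0,0,0]],
])

```text
t: 2.1
ee_pos: [0.5581, 0.1088, 0.4145]
tcp_rot: [-0.0, -0.046, 0.999, -0.0]
ft_force: [0.2, 0.5, 0.3]
gripper_width: 0.497
grasp_force: 0.0
```

Request:
apply_moves([
  [[-0.05,-0.11,0,0,0,0],[-0.1,-0.22,0,0,0,0],[-0.14,-0.33,0,0,0,0],[-0.178,-0.437,0,0,0,0],[-0.178,-0.437,0,0,0,0]],
])

```text
t: 2.72
ee_pos: [0.6126, 0.0037, 0.4143]
tcp_rot: [-0.0, -0.045, 0.999, -0.0]
ft_force: [-0.3, 0.8, -0.4]
gripper_width: 0.498
grasp_force: 0.0
```

```bash
python3 - <<'E'
from h import *
plan(kiln(-.15,-.04,.185))
w=vision.snapshot("wrist");cv2.imwrite("pics/w1.png",w[:,:,::-1])
E
```

```text
t 2.73 grasp [0.6125 0.0037 0.2596] kilnxy [-0.1506 -0.0392] F [-0.3  0.8 -0.4] w 0.50 gf 0.0
[-0.003  0.003  0.298] [-0.    -0.    -0.001]
```

View pics/w1.png

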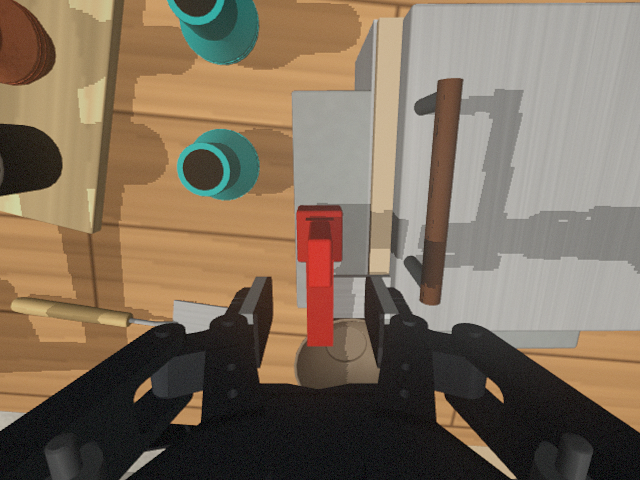

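The wrist view shows the red grip's top face near (319,262), laterally between the fingers at x 265–370. I'll check it against the predicted projection.

```bash
python3 - <<'E'
from h import *
for k in ((-.157,-.055,.206),(-.143,-.055,.206),(-.157,-.025,.206),(-.143,-.025,.206),(-.085,-.06,.205),(-.085,.06,.205),(-.095,.11,.16),(-.095,-.11,.16)): print(k,proj("wrist",kiln(*k)).round(0))
w=cv2.imread("pics/w1.png")
a=cv2.resize(w[195:355,280:350],None,fx=4,fy=3.6);cv2.imwrite("pics/w1c.png",a)
E
```

```text
(-0.157, -0.055, 0.206) [306. 293.]
(-0.143, -0.055, 0.206) [330. 293.]
(-0.157, -0.025, 0.206) [306. 244.]
(-0.143, -0.025, 0.206) [331. 243.]
(-0.085, -0.06, 0.205) [428. 300.]
(-0.085, 0.06, 0.205) [450.  78.]
(-0.095, 0.11, 0.16) [412.  -1.]
(-0.095, -0.11, 0.16) [390. 333.]
```

View pics/w1c.png

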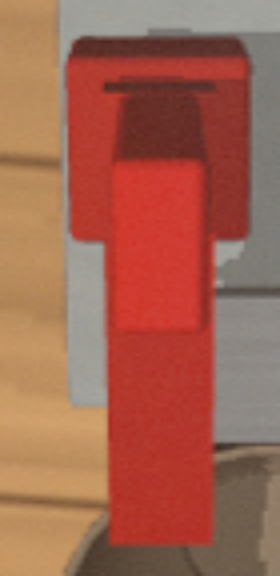

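The grip's top face spans x 308–331, y 239–287 in the wrist picture, within about 3 mm of the prediction. Descending to grasp the catch.

Request:
apply_moves([
  [[0.005,0.002,0.1,0,0,0],[0.008,0.003,0.2,0,0,0],[0.008,0.003,0.298,0,0,0],[0.008,0.003,0.298,0,0,0]],
])

```text
t: 3.28
ee_pos: [0.609, 0.0067, 0.3386]
tcp_rot: [-0.002, -0.047, 0.999, 0.0]
ft_force: [-0.1, 0.6, 0.5]
gripper_width: 0.498
grasp_force: 0.0
```

Request:
apply_moves([
  [[0,0,0,0,0,0],[0,0,0,0,0,0],[0,0,0,0,0,0],[0,0,0,0,0,0]],
], grip=1)

```text
t: 3.78
ee_pos: [0.6106, 0.005, 0.3416]
tcp_rot: [0.001, -0.046, 0.999, -0.001]
ft_force: [1.1, -11.2, 1.0]
gripper_width: 0.156
grasp_force: 60.1
```

Request:
apply_moves([
  [[0.04,0,0,0,0,0],[0.08,0,0,0,0,0],[0.12,0,0,0,0,0],[0.16,0,0,0,0,0],[0.2,0,0,0,0,0],[0.24,0,0,0,0,0],[0.24,0,0,0,0,0],[0.24,0,0,0,0,0]],
])

```text
t: 4.78
ee_pos: [0.5506, -0.0007, 0.3416]
tcp_rot: [0.001, -0.046, 0.999, -0.001]
ft_force: [-0.2, -13.5, 3.0]
gripper_width: 0.156
grasp_force: 60.3
```

```bash
python3 -c "
from h import *
plan(kiln(-.15,.021,.26))"
```

```text
t 4.78 grasp [ 0.551  -0.0009  0.1869] kilnxy [-0.1493  0.0229] F [ -0.2 -13.5   3. ] w 0.16 gf 60.3
[-0.008 -0.003 -0.292] [-0.001  0.001  0.   ]
```

Request:
apply_moves([
  [[0,0,0,0,0,0],[0,0,0,0,0,0],[0,0,0,0,0,0],[0,0,-0.12,0,0,0],[0,0,-0.24,0,0,0],[0,0,-0.3,0,0,0]],
], grip=0.5)

```text
t: 5.52
ee_pos: [0.5505, 0.0004, 0.4167]
tcp_rot: [0.001, -0.046, 0.999, -0.0]
ft_force: [0.2, -1.0, -0.4]
gripper_width: 0.498
grasp_force: 0.0
```

```bash
python3 - <<'E'
from h import *
plan(kiln(-.085,0,.26),kiln(-.085,0,.205))
w=vision.snapshot("wrist")
for c in blobs(w,(0,200,150),(6,255,255),50)[:2]: print(cv2.boundingRect(c))
print("pred",[proj("wrist",kiln(-.15,y,.206)).round(0) for y in (.005,.035)])
E
```

```text
t 5.53 grasp [5.508e-01 4.000e-04 2.620e-01] kilnxy [-0.1482  0.0229] F [ 0.2 -1.  -0.4] w 0.50 gf 0.0
[-0.091  0.253  0.008] [-0.     0.001  0.   ]
[-0.091  0.253  0.228] [-0.     0.001  0.   ]
(302, 241, 17, 48)
pred [array([316., 291.]), array([316., 243.])]
```

Request:
apply_moves([
  [[-0.03,0.09,0,0,0,0],[-0.06,0.17,0,0,0,0],[-0.091,0.253,0,0,0,0],[-0.091,0.253,0.08,0,0,0],[-0.091,0.253,0.16,0,0,0],[-0.091,0.253,0.228,0,0,0],[-0.091,0.253,0.228,0,0,0]],
])

```text
t: 6.45
ee_pos: [0.5668, 0.0657, 0.3568]
tcp_rot: [-0.001, -0.046, 0.999, -0.0]
ft_force: [-0.2, 0.2, 0.9]
gripper_width: 0.502
grasp_force: 0.0
```

Request:
apply_moves([
  [[0,0,0,0,0,0],[0,0,0,0,0,0],[0,0,0,0,0,0],[0,0,0,0,0,0]],
], grip=1)

```text
t: 6.95
ee_pos: [0.5674, 0.0653, 0.359]
tcp_rot: [0.001, -0.046, 0.999, -0.0]
ft_force: [-1.2, -0.4, 6.6]
gripper_width: 0.119
grasp_force: 58.6
```

```bash
python3 - <<'E'
from h import *
def arc(th): c,s=np.cos(th),np.sin(th); return kiln(.11-.195*c+.07*s,0,.135+.195*s+.07*c)
plan(*[arc(t) for t in np.linspace(0,1.65,17)])
E
```

```text
t 6.95 grasp [0.5676 0.0654 0.2043] kilnxy [-0.0851  0.0001] F [-1.2 -0.4  6.6] w 0.12 gf 58.6
[-0.     0.    -0.003] [-0.     0.001 -0.   ]
[-0.     0.033 -0.082] [-0.     0.001 -0.   ]
[-0.001  0.074 -0.157] [-0.     0.001 -0.   ]
[-0.001  0.123 -0.227] [-0.     0.001 -0.   ]
[-0.001  0.178 -0.292] [-0.     0.001 -0.   ]
[-0.001  0.24  -0.351] [-0.     0.001 -0.   ]
[-0.001  0.307 -0.403] [-0.     0.001 -0.   ]
[-0.001  0.38  -0.449] [-0.     0.001 -0.   ]
[-0.001  0.457 -0.486] [-0.     0.001 -0.   ]
[-0.001  0.537 -0.515] [-0.     0.001 -0.   ]
[-0.001  0.62  -0.536] [-0.     0.001 -0.   ]
[-0.001  0.704 -0.548] [-0.     0.001 -0.   ]
[-0.001  0.79  -0.552] [-0.     0.001 -0.   ]
[-0.001  0.875 -0.546] [-0.     0.001 -0.   ]
[-0.001  0.959 -0.532] [-0.     0.001 -0.   ]
[-1.000e-03  1.042e+00 -5.090e-01] [-0.     0.001 -0.   ]
[-1.000e-03  1.121e+00 -4.780e-01] [-0.     0.001 -0.   ]
```

Request:
apply_moves([
  [[0,0.033,-0.08,0,0,0],[0,0.074,-0.155,0,0,0],[0,0.123,-0.225,0,0,0],[0,0.178,-0.29,0,0,0],[0,0.24,-0.35,0,0,0],[0,0.307,-0.402,0,0,0],[0,0.38,-0.448,0,0,0],[0,0.38,-0.448,0,0,0]],
])

```text
t: 7.95
ee_pos: [0.5583, 0.16, 0.4726]
tcp_rot: [0.001, -0.047, 0.999, -0.001]
ft_force: [-4.0, -12.8, 21.6]
gripper_width: 0.116
grasp_force: 61.9
```

```bash
python3 - <<'E'
from h import *
def arc(th): c,s=np.cos(th),np.sin(th); return kiln(.11-.195*c+.07*s,0,.135+.195*s+.07*c)
plan(*[arc(t) for t in np.linspace(0,1.65,17)[7:]])
E
```

```text
t 7.95 grasp [0.5588 0.1598 0.3179] kilnxy [0.0099 0.0003] F [ -4.  -12.8  21.6] w 0.12 gf 61.9
[-0.001 -0.     0.006] [-0.001  0.002  0.001]
[-0.002  0.077 -0.031] [-0.001  0.002  0.001]
[-0.002  0.157 -0.061] [-0.001  0.002  0.001]
[-0.002  0.24  -0.082] [-0.001  0.002  0.001]
[-0.002  0.324 -0.094] [-0.001  0.002  0.001]
[-0.002  0.409 -0.098] [-0.001  0.002  0.001]
[-0.002  0.495 -0.092] [-0.001  0.002  0.001]
[-0.002  0.579 -0.079] [-0.001  0.002  0.001]
[-0.002  0.661 -0.056] [-0.001  0.002  0.001]
[-0.002  0.741 -0.025] [-0.001  0.002  0.001]
```

Request:
apply_moves([
  [[0,0.077,-0.041,0,0,0],[0,0.157,-0.071,0,0,0],[0,0.24,-0.092,0,0,0],[0,0.324,-0.104,0,0,0],[0,0.409,-0.108,0,0,0],[0,0.495,-0.102,0,0,0],[0,0.579,-0.087,0,0,0],[0,0.661,-0.064,0,0,0]],
])

```text
t: 8.95
ee_pos: [0.5431, 0.3251, 0.4862]
tcp_rot: [0.0, -0.046, 0.999, -0.0]
ft_force: [4.3, -5.4, -2.6]
gripper_width: 0.112
grasp_force: 62.8
```

Request:
apply_moves([
  [[0,0.08,0.03,0,0,0],[0,0.08,0.03,0,0,0]],
])

```text
t: 9.2
ee_pos: [0.5411, 0.3464, 0.4781]
tcp_rot: [0.0, -0.047, 0.999, 0.001]
ft_force: [2.3, 3.3, 3.4]
gripper_width: 0.115
grasp_force: 62.6
```

```bash
python3 - <<'E'
from h import *
plan(kiln(.2,0,.43))
cv2.imwrite("pics/s2.png",vision.snapshot("scene")[:,:,::-1])
E
```

```text
t 9.20 grasp [0.5412 0.3465 0.3234] kilnxy [0.1971 0.0003] F [2.3 3.3 3.4] w 0.11 gf 62.6
[-0.001  0.012 -0.427] [0.001 0.    0.001]
```

View pics/s2.png

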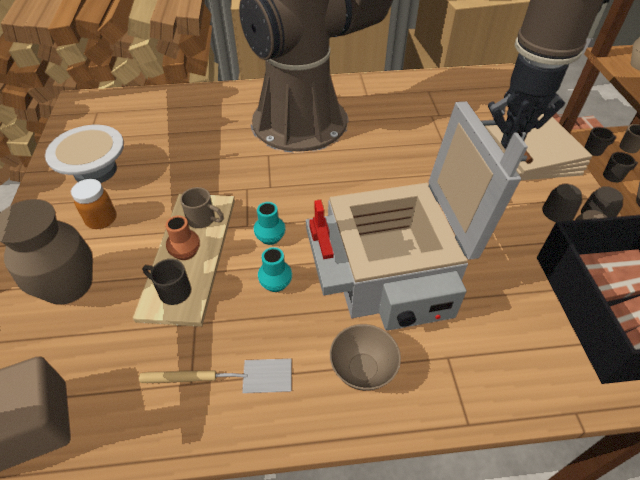

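The scene picture shows the lid standing wide open at (475,180), the chamber clear at (405,230), and the catch clear. Releasing the handle and heading for the vase.

Request:
apply_moves([
  [[0,0,0,0,0,0],[0,0,0,0,0,0],[0,0,-0.1,0,0,0],[0,0,-0.2,0,0,0],[0,0,-0.33,0,0,0]],
], grip=0.65)

```text
t: 9.88
ee_pos: [0.541, 0.344, 0.5615]
tcp_rot: [-0.001, -0.046, 0.999, -0.0]
ft_force: [0.7, -0.6, -1.1]
gripper_width: 0.349
grasp_force: 0.0
```

```bash
python3 - <<'E'
from h import *
plan([.481,-.294,.40])
E
```

```text
t 9.88 grasp [0.5408 0.3438 0.4068] kilnxy [0.1947 0.0006] F [ 0.7 -0.6 -1.1] w 0.35 gf 0.0
[ 0.474 -2.519  0.029] [-0.    -0.001 -0.   ]
```

Request:
apply_moves([
  [[0.02,-0.08,0,0,0,0],[0.04,-0.2,0,0,0,0],[0.07,-0.34,0,0,0,0],[0.09,-0.48,0,0,0,0],[0.12,-0.62,0,0,0,0],[0.14,-0.76,0,0,0,0],[0.16,-0.88,0,0,0,0],[0.18,-1.0,0,0,0,0]],
], grip=0)

```text
t: 10.88
ee_pos: [0.5187, 0.0896, 0.5605]
tcp_rot: [-0.001, -0.046, 0.999, -0.0]
ft_force: [0.1, 0.4, 0.1]
gripper_width: 0.998
grasp_force: 0.0
```

Request:
apply_moves([
  [[0.02,-0.12,0,0,0,0],[0.04,-0.25,0,0,0,0],[0.07,-0.38,0,0,0,0],[0.09,-0.5,0,0,0,0],[0.12,-0.63,0,0,0,0],[0.14,-0.76,0,0,0,0],[0.16,-0.88,0,0,0,0],[0.18,-1.0,0,0,0,0]],
])

```text
t: 11.88
ee_pos: [0.4967, -0.1631, 0.5605]
tcp_rot: [-0.001, -0.046, 0.999, 0.0]
ft_force: [-0.1, -0.2, -0.3]
gripper_width: 1.0
grasp_force: 0.0
```

Request:
apply_moves([
  [[0.03,-0.13,0.1,0,0,0],[0.06,-0.26,0.2,0,0,0],[0.09,-0.39,0.35,0,0,0],[0.11,-0.5,0.5,0,0,0],[0.114,-0.52,0.63,0,0,0],[0.114,-0.52,0.63,0,0,0]],
])

```text
t: 12.62
ee_pos: [0.4798, -0.2939, 0.4012]
tcp_rot: [-0.002, -0.046, 0.999, 0.002]
ft_force: [-0.5, -0.3, 0.6]
gripper_width: 0.995
grasp_force: 0.0
```

```bash
python3 - <<'E'
from h import *
plan([.481,-.294,.098])
w=vision.snapshot("wrist");c=cam("wrist")
cv2.imwrite("pics/w3.png",w[:,:,::-1])
print("pred top centre",proj("wrist",[.481,-.294,.113],c), [proj("wrist",[.481+.023*np.cos(a),-.294+.023*np.sin(a),.113],c).round(0) for a in (0,1.57,3.14,4.71)])
for b in blobs(w,(3,130,60),(14,255,255),300)[:3]: print(cv2.boundingRect(b))
E
```

```text
t 12.62 grasp [ 0.4791 -0.2934  0.2465] kilnxy [-0.4347  0.1205] F [-0.5 -0.3  0.6] w 1.00 gf 0.0
[-0.007 -0.003  0.594] [ 0.002 -0.003 -0.001]
pred top centre [317.78320121 231.32410885] [array([315., 258.]), array([346., 234.]), array([320., 203.]), array([289., 229.])]
(38, 0, 112, 90)
(279, 181, 73, 80)
```

View pics/w3.png

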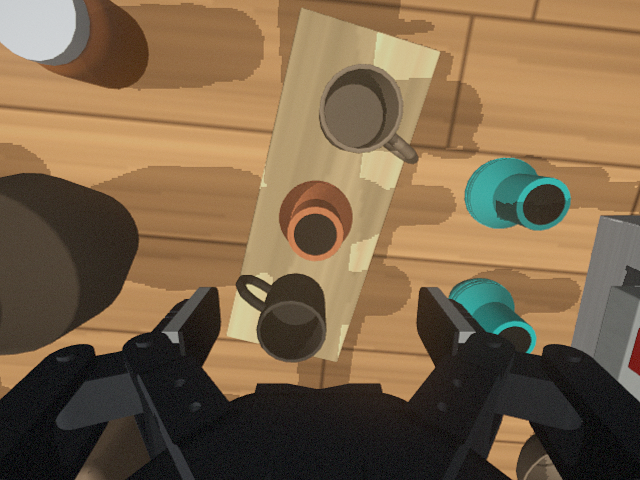

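The wrist picture confirms the terracotta vase, with its neck ring at (315,233), between the grey mug (360,108) and the dark mug (292,317). The turquoise ones at (545,203) and (510,335) are not meant. The finger path is clear of both mug handles.

Request:
apply_moves([
  [[-0.006,-0.006,0.12,0,0,0],[-0.012,-0.011,0.24,0,0,0],[-0.012,-0.011,0.36,0,0,0],[-0.012,-0.011,0.46,0,0,0],[-0.012,-0.011,0.54,0,0,0],[-0.012,-0.011,0.594,0,0,0],[-0.012,-0.011,0.594,0,0,0]],
])

```text
t: 13.55
ee_pos: [0.4848, -0.2961, 0.2554]
tcp_rot: [-0.0, -0.046, 0.999, 0.0]
ft_force: [0.0, 1.4, 0.4]
gripper_width: 1.001
grasp_force: 0.0
```

Request:
apply_moves([
  [[0,0,0,0,0,0],[0,0,0,0,0,0],[0,0,0,0,0,0],[0,0,0,0,0,0],[0,0,0,0,0,0]],
], grip=1)

```text
t: 14.18
ee_pos: [0.4849, -0.2963, 0.2562]
tcp_rot: [0.001, -0.046, 0.999, -0.0]
ft_force: [-1.5, 2.4, 10.6]
gripper_width: 0.518
grasp_force: 59.5
```

```bash
python3 - <<'E'
from h import *
plan([.481,-.295,.30],kiln(-.01,0,.30))
E
```

```text
t 14.18 grasp [ 0.4851 -0.2964  0.1015] kilnxy [-0.4376  0.1156] F [-1.5  2.4 10.6] w 0.52 gf 59.5
[ 0.014  0.006 -0.794] [-0.     0.001 -0.   ]
[-0.463  1.71  -0.795] [-0.     0.001 -0.   ]
```

Request:
apply_moves([
  [[0,0,-0.04,0,0,0],[0,0,-0.14,0,0,0],[0,0,-0.28,0,0,0],[0,0,-0.42,0,0,0],[0,0,-0.56,0,0,0],[0,0,-0.7,0,0,0],[0,0,-0.8,0,0,0],[-0.02,0.06,-0.84,0,0,0]],
])

```text
t: 15.18
ee_pos: [0.4882, -0.2811, 0.4671]
tcp_rot: [0.001, -0.046, 0.999, -0.001]
ft_force: [0.8, -0.3, -3.0]
gripper_width: 0.517
grasp_force: 61.8
```

```bash
python3 - <<'E'
from h import *
plan(kiln(-.01,0,.32))
E
```

```text
t 15.18 grasp [ 0.4885 -0.2813  0.3124] kilnxy [-0.4227  0.1109] F [ 0.8 -0.3 -3. ] w 0.52 gf 61.8
[-0.442  1.651 -0.032] [-0.001  0.001 -0.001]
```

Request:
apply_moves([
  [[-0.02,0.08,-0.02,0,0,0],[-0.05,0.18,-0.04,0,0,0],[-0.08,0.3,-0.04,0,0,0],[-0.11,0.42,-0.04,0,0,0],[-0.14,0.54,-0.04,0,0,0],[-0.17,0.66,-0.04,0,0,0],[-0.2,0.78,-0.04,0,0,0],[-0.23,0.88,-0.04,0,0,0]],
])

```text
t: 16.18
ee_pos: [0.5246, -0.054, 0.4743]
tcp_rot: [-0.001, -0.047, 0.999, 0.0]
ft_force: [-0.0, -0.6, -2.4]
gripper_width: 0.513
grasp_force: 61.8
```

Request:
apply_moves([
  [[-0.03,0.11,0,0,0,0],[-0.06,0.22,0,0,0,0],[-0.09,0.34,0,0,0,0],[-0.12,0.46,0,0,0,0],[-0.15,0.57,0,0,0,0],[-0.18,0.67,0,0,0,0],[-0.2,0.74,0,0,0,0],[-0.212,0.77,0,0,0,0]],
])

```text
t: 17.18
ee_pos: [0.5598, 0.1414, 0.4746]
tcp_rot: [-0.001, -0.047, 0.999, -0.0]
ft_force: [-0.4, -0.8, -3.7]
gripper_width: 0.514
grasp_force: 61.8
```

```bash
python3 - <<'E'
from h import *
plan(kiln(-.01,0,.15),kiln(-.01,0,.1135))
cv2.imwrite("pics/s3.png",cv2.resize(vision.snapshot("scene")[20:320,280:600,::-1],None,fx=1.8,fy=1.8))
E
```

```text
t 17.18 grasp [0.5596 0.1413 0.3199] kilnxy [-0.0087  0.0006] F [-0.4 -0.8 -3.7] w 0.51 gf 61.8
[-0.003 -0.005  0.68 ] [-0.    -0.001  0.001]
[-0.004 -0.005  0.826] [-0.    -0.001  0.001]
```

View pics/s3.png

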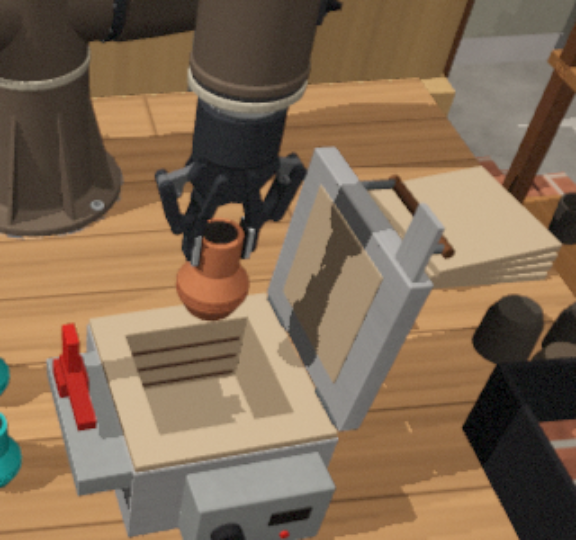

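The scene crop shows the vase upright in the fingers above the chamber at (212,275), with the lid well clear to the right. Lowering it.

Request:
apply_moves([
  [[-0.003,-0.005,0.1,0,0,0],[-0.003,-0.005,0.22,0,0,0],[-0.003,-0.005,0.36,0,0,0],[-0.003,-0.005,0.5,0,0,0],[-0.003,-0.005,0.62,0,0,0],[-0.003,-0.005,0.72,0,0,0],[-0.003,-0.005,0.78,0,0,0],[-0.003,-0.005,0.8,0,0,0]],
])

```text
t: 18.23
ee_pos: [0.5609, 0.1385, 0.2746]
tcp_rot: [-0.0, -0.046, 0.999, -0.0]
ft_force: [-0.7, -0.2, -2.9]
gripper_width: 0.514
grasp_force: 61.9
```

Request:
apply_moves([
  [[0,0,0.008,0,0,0],[0,0,0.016,0,0,0],[0,0,0.022,0,0,0],[0,0,0.022,0,0,0]],
])

```text
t: 18.73
ee_pos: [0.5611, 0.1389, 0.2699]
tcp_rot: [0.0, -0.046, 0.999, 0.0]
ft_force: [0.0, 0.4, -3.5]
gripper_width: 0.513
grasp_force: 61.9
```

```bash
python3 - <<'E'
from h import *
plan(kiln(-.01,0,.1135))
E
```

```text
t 18.73 grasp [0.5611 0.1389 0.1152] kilnxy [-0.0113 -0.0004] F [ 0.   0.4 -3.5] w 0.51 gf 61.9
[0.002 0.005 0.007] [0. 0. 0.]
```

Not touching yet (still −3.5 N); creeping down.

Request:
apply_moves([
  [[0,0,0.003,0,0,0],[0,0,0.006,0,0,0],[0,0,0.008,0,0,0],[0,0,0.008,0,0,0]],
])

```text
t: 19.23
ee_pos: [0.5612, 0.1389, 0.2683]
tcp_rot: [0.0, -0.046, 0.999, 0.0]
ft_force: [-1.6, 0.2, 6.4]
gripper_width: 0.515
grasp_force: 63.2
```

Request:
apply_moves([
  [[0,0,0.004,0,0,0],[0,0,0.004,0,0,0]],
])

```text
t: 19.48
ee_pos: [0.5614, 0.139, 0.2682]
tcp_rot: [0.001, -0.046, 0.999, 0.0]
ft_force: [-5.0, 0.5, 22.7]
gripper_width: 0.512
grasp_force: 64.6
```

Contact with the floor. Releasing and rising.

Request:
apply_moves([
  [[0,0,-0.004,0,0,0],[0,0,-0.004,0,0,0],[0,0,-0.004,0,0,0],[0,0,-0.004,0,0,0],[0,0,-0.1,0,0,0],[0,0,-0.22,0,0,0],[0,0,-0.4,0,0,0],[0,0,-0.6,0,0,0]],
], grip=0.15)

```text
t: 20.48
ee_pos: [0.5608, 0.1388, 0.4176]
tcp_rot: [-0.001, -0.046, 0.999, -0.0]
ft_force: [0.6, -0.7, 0.3]
gripper_width: 0.846
grasp_force: 0.0
```

```bash
python3 - <<'E'
from h import *
plan(kiln(.195,0,.41),kiln(-.01,0,.41))
w=vision.snapshot("wrist");c=cam("wrist");cv2.imwrite("pics/w4.png",w[:,:,::-1])
print(proj("wrist",kiln(-.01,0,.125),c),proj("wrist",kiln(-.01,0,.06),c))
E
```

```text
t 20.48 grasp [0.5606 0.1388 0.2629] kilnxy [-0.0113 -0.0001] F [ 0.6 -0.7  0.3] w 0.85 gf 0.0
[ 0.001  0.825 -0.588] [-0.    -0.001  0.   ]
[ 0.001  0.005 -0.588] [-0.    -0.001  0.   ]
[319.79180414 222.97084929] [319.40189326 207.72621444]
```

View pics/w4.png

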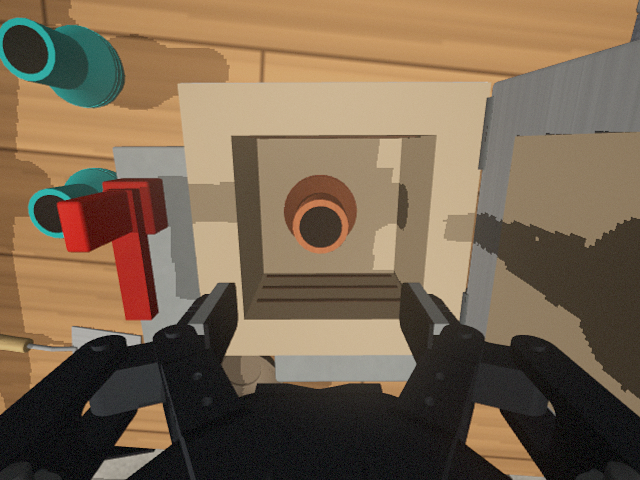

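The vase stands upright in the chamber, ring at (320,227) where predicted. Going back to the handle, up and over the lid.

Request:
apply_moves([
  [[0,0,-0.2,0,0,0],[0,0,-0.4,0,0,0],[0,0,-0.6,0,0,0],[0,0.16,-0.62,0,0,0],[0,0.35,-0.62,0,0,0],[0,0.55,-0.62,0,0,0],[0,0.75,-0.62,0,0,0],[0,0.833,-0.62,0,0,0]],
], grip=0.65)

```text
t: 21.52
ee_pos: [0.5412, 0.3486, 0.571]
tcp_rot: [-0.0, -0.047, 0.999, 0.0]
ft_force: [0.4, 0.0, -0.8]
gripper_width: 0.352
grasp_force: 0.0
```

```bash
python3 - <<'E'
from h import *
plan(kiln(.1971,0,.36),kiln(.1971,0,.3235))
E
```

```text
t 21.52 grasp [0.5411 0.3486 0.4163] kilnxy [ 1.993e-01 -1.000e-04] F [ 0.4  0.  -0.8] w 0.35 gf 0.0
[ 0.    -0.009  0.225] [ 0.    -0.     0.001]
[ 0.    -0.009  0.371] [ 0.    -0.     0.001]
```

Request:
apply_moves([
  [[0,-0.009,0.06,0,0,0],[0,-0.009,0.14,0,0,0],[0,-0.009,0.22,0,0,0],[0,-0.009,0.3,0,0,0],[0,-0.009,0.371,0,0,0],[0,-0.009,0.371,0,0,0]],
])

```text
t: 22.28
ee_pos: [0.5419, 0.343, 0.4773]
tcp_rot: [-0.001, -0.046, 0.999, -0.001]
ft_force: [-0.6, -0.0, 0.4]
gripper_width: 0.35
grasp_force: 0.0
```

Request:
apply_moves([
  [[0,0,0,0,0,0],[0,0,0,0,0,0],[0,0,0,0,0,0],[0,0,0,0,0,0]],
], grip=1)

```text
t: 22.78
ee_pos: [0.5421, 0.3441, 0.4797]
tcp_rot: [0.001, -0.046, 0.999, 0.0]
ft_force: [0.2, 0.1, 6.2]
gripper_width: 0.116
grasp_force: 59.2
```

```bash
python3 - <<'E'
from h import *
def arc(th): c,s=np.cos(th),np.sin(th); return kiln(.11-.195*c+.07*s,0,.135+.195*s+.07*c)
plan(*[arc(t) for t in np.linspace(1.65,0,17)])
E
```

```text
t 22.77 grasp [0.5423 0.3442 0.325 ] kilnxy [ 0.1948 -0.0005] F [0.2 0.1 6.2] w 0.12 gf 59.2
[0.002 0.002 0.005] [0.    0.001 0.   ]
[ 0.002 -0.078 -0.027] [0.    0.001 0.   ]
[ 0.002 -0.16  -0.049] [0.    0.001 0.   ]
[ 0.002 -0.244 -0.063] [0.    0.001 0.   ]
[ 0.002 -0.33  -0.069] [0.    0.001 0.   ]
[ 0.002 -0.415 -0.065] [0.    0.001 0.   ]
[ 0.002 -0.5   -0.053] [0.    0.001 0.   ]
[ 0.002 -0.582 -0.032] [0.    0.001 0.   ]
[ 0.002 -0.663 -0.003] [0.    0.001 0.   ]
[ 0.002 -0.74   0.034] [0.    0.001 0.   ]
[ 0.002 -0.812  0.079] [0.    0.001 0.   ]
[ 0.002 -0.88   0.131] [0.    0.001 0.   ]
[ 0.003 -0.942  0.19 ] [0.    0.001 0.   ]
[ 0.003 -0.997  0.255] [0.    0.001 0.   ]
[ 0.003 -1.045  0.326] [0.    0.001 0.   ]
[ 0.003 -1.086  0.401] [0.    0.001 0.   ]
[ 0.003 -1.119  0.479] [0.    0.001 0.   ]
```

Request:
apply_moves([
  [[0,-0.078,-0.034,0,0,0],[0,-0.16,-0.056,0,0,0],[0,-0.244,-0.07,0,0,0],[0,-0.33,-0.076,0,0,0],[0,-0.415,-0.073,0,0,0],[0,-0.5,-0.062,0,0,0],[0,-0.582,-0.041,0,0,0],[0,-0.663,-0.012,0,0,0]],
])

```text
t: 23.78
ee_pos: [0.5578, 0.1785, 0.4821]
tcp_rot: [0.001, -0.046, 0.999, 0.0]
ft_force: [7.8, 8.6, -9.0]
gripper_width: 0.117
grasp_force: 60.3
```

```bash
python3 - <<'E'
from h import *
def arc(th): c,s=np.cos(th),np.sin(th); return kiln(.11-.195*c+.07*s,0,.135+.195*s+.07*c)
plan(*[arc(t) for t in np.linspace(1.65,0,17)[8:]])
E
```

```text
t 23.77 grasp [0.5581 0.1786 0.3274] kilnxy [ 0.0284 -0.0008] F [ 7.8  8.6 -9. ] w 0.12 gf 60.3
[0.003 0.003 0.007] [0.001 0.001 0.   ]
[ 0.003 -0.074  0.044] [0.001 0.001 0.   ]
[ 0.004 -0.147  0.089] [0.001 0.001 0.   ]
[ 0.004 -0.214  0.141] [0.001 0.001 0.   ]
[ 0.004 -0.276  0.2  ] [0.001 0.001 0.   ]
[ 0.004 -0.332  0.265] [0.001 0.001 0.   ]
[ 0.004 -0.38   0.336] [0.001 0.001 0.   ]
[ 0.004 -0.421  0.411] [0.001 0.001 0.   ]
[ 0.004 -0.454  0.489] [0.001 0.001 0.   ]
```

Request:
apply_moves([
  [[0.002,-0.075,0.041,0,0,0],[0.003,-0.148,0.086,0,0,0],[0.003,-0.215,0.138,0,0,0],[0.003,-0.277,0.197,0,0,0],[0.003,-0.333,0.262,0,0,0],[0.003,-0.381,0.333,0,0,0],[0.003,-0.422,0.408,0,0,0],[0.003,-0.452,0.47,0,0,0]],
])

```text
t: 24.78
ee_pos: [0.5679, 0.0665, 0.3642]
tcp_rot: [0.001, -0.046, 0.999, 0.001]
ft_force: [7.6, 19.0, -3.5]
gripper_width: 0.116
grasp_force: 63.0
```

Request:
apply_moves([
  [[0,-0.002,0.008,0,0,0],[0,-0.002,0.016,0,0,0],[0,-0.002,0.016,0,0,0]],
])

```text
t: 25.15
ee_pos: [0.568, 0.0657, 0.3607]
tcp_rot: [0.001, -0.046, 0.999, -0.0]
ft_force: [8.6, 0.8, -3.3]
gripper_width: 0.116
grasp_force: 63.1
```

```bash
python3 - <<'E'
from h import *
plan(kiln(-.085,0,.205))
E
```

```text
t 25.15 grasp [0.5684 0.0657 0.206 ] kilnxy [-0.0848 -0.0006] F [ 8.6  0.8 -3.3] w 0.12 gf 63.1
[ 0.002 -0.001  0.004] [-0.     0.002  0.   ]
```

Request:
apply_moves([
  [[0,0,0.006,0,0,0],[0,0,0.012,0,0,0],[0,0,0.012,0,0,0]],
])

```text
t: 25.52
ee_pos: [0.568, 0.0655, 0.3597]
tcp_rot: [0.002, -0.046, 0.999, -0.0]
ft_force: [-2.7, -1.5, 30.1]
gripper_width: 0.114
grasp_force: 66.9
```

Lid seated (30 N reaction). Relax, release, rise, and move above the catch.

Request:
apply_moves([
  [[0,0,-0.006,0,0,0],[0,0,-0.006,0,0,0],[0,0,-0.006,0,0,0],[0,0,-0.006,0,0,0],[0,0,-0.08,0,0,0],[0,0,-0.16,0,0,0],[0,0,-0.23,0,0,0]],
], grip=0.55)

```text
t: 26.4
ee_pos: [0.567, 0.0659, 0.4155]
tcp_rot: [-0.0, -0.046, 0.999, -0.0]
ft_force: [-0.1, -1.2, 0.4]
gripper_width: 0.449
grasp_force: 0.0
```

```bash
python3 - <<'E'
from h import *
plan(kiln(-.15,.021,.26),kiln(-.15,.021,.185))
E
```

```text
t 26.40 grasp [0.567  0.0659 0.2608] kilnxy [-0.0845  0.0004] F [-0.1 -1.2  0.4] w 0.45 gf 0.0
[ 0.083 -0.262  0.003] [-0. -0.  0.]
[ 0.082 -0.262  0.303] [-0. -0.  0.]
```

Request:
apply_moves([
  [[0.03,-0.09,0,0,0,0],[0.06,-0.18,0,0,0,0],[0.083,-0.26,0,0,0,0],[0.083,-0.26,0,0,0,0],[0.083,-0.26,0.1,0,0,0],[0.083,-0.26,0.2,0,0,0],[0.083,-0.26,0.3,0,0,0],[0.083,-0.26,0.3,0,0,0]],
])

```text
t: 27.4
ee_pos: [0.5519, -0.0003, 0.3385]
tcp_rot: [-0.002, -0.046, 0.999, 0.0]
ft_force: [-0.7, 0.3, 0.5]
gripper_width: 0.451
grasp_force: 0.0
```

Request:
apply_moves([
  [[0,0,0,0,0,0],[0,0,0,0,0,0],[0,0,0,0,0,0],[0,0,0,0,0,0]],
], grip=1)

```text
t: 27.9
ee_pos: [0.5529, -0.001, 0.3411]
tcp_rot: [0.001, -0.046, 0.999, -0.0]
ft_force: [0.9, -5.4, 3.2]
gripper_width: 0.149
grasp_force: 59.3
```

Request:
apply_moves([
  [[-0.04,0,0,0,0,0],[-0.08,0,0,0,0,0],[-0.12,0,0,0,0,0],[-0.16,0,0,0,0,0],[-0.2,0,0,0,0,0],[-0.23,0,0,0,0,0],[-0.238,0,0,0,0,0],[-0.238,0,0,0,0,0]],
])

```text
t: 28.9
ee_pos: [0.6124, 0.0046, 0.3411]
tcp_rot: [0.001, -0.046, 0.999, -0.0]
ft_force: [2.0, -3.7, 4.1]
gripper_width: 0.161
grasp_force: 59.8
```

```bash
python3 - <<'E'
from h import *
plan(kiln(-.15,-.037,.26))
E
```

```text
t 28.90 grasp [0.6127 0.0046 0.1864] kilnxy [-0.1497 -0.0391] F [ 2.  -3.7  4.1] w 0.16 gf 59.8
[ 0.008 -0.001 -0.295] [-0.     0.001  0.   ]
```

Request:
apply_moves([
  [[-0.006,0,0,0,0,0],[-0.006,0,0,0,0,0]],
])

```text
t: 29.15
ee_pos: [0.6136, 0.0047, 0.3411]
tcp_rot: [0.001, -0.046, 0.999, -0.0]
ft_force: [-0.3, -3.1, 7.4]
gripper_width: 0.156
grasp_force: 59.9
```

Request:
apply_moves([
  [[0,0,0,0,0,0],[0,0,0,0,0,0],[0,0,0,0,0,0],[0,0,-0.15,0,0,0],[0,0,-0.3,0,0,0],[0,0,-0.5,0,0,0],[0,0,-0.6,0,0,0],[0,0,-0.6,0,0,0]],
], grip=0.5)

```text
t: 30.15
ee_pos: [0.6134, 0.0049, 0.4921]
tcp_rot: [0.002, -0.046, 0.999, -0.0]
ft_force: [-0.2, 0.1, 0.1]
gripper_width: 0.497
grasp_force: 0.0
```

```bash
python3 - <<'E'
from h import *
plan()
cv2.imwrite("pics/s5.png",vision.snapshot("scene")[:,:,::-1])
E
```

```text
t 30.15 grasp [0.614  0.0049 0.3374] kilnxy [-0.1495 -0.0402] F [-0.2  0.1  0.1] w 0.50 gf 0.0
```

View pics/s5.png

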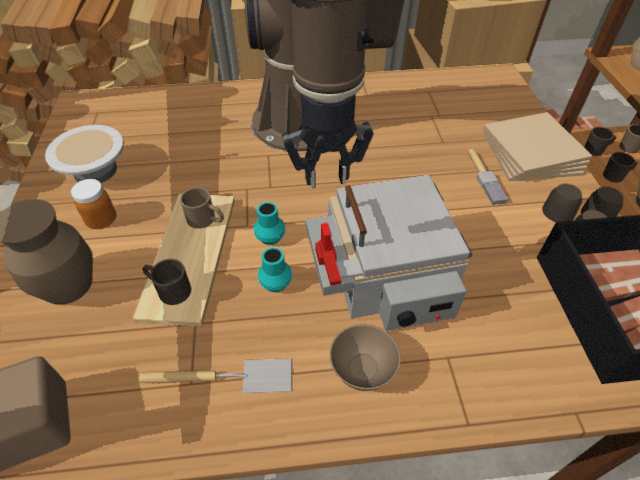

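The final picture shows the lid shut, the catch home at (325,253) as at the start, the mugs, bowl and spatula unmoved, and the gripper clear.

```bash
python3 -c "
from plant import robot
print(robot.close_job())"
```

```text
the job is handed in; nothing more can be done
None
```

The job is handed in at about 30 s of the 72 s allowed: the vase stands upright in the kiln, the lid is shut and the catch is home; the judge returned no verdict.

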